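# Fetch the spare nozzle from the tilt bin

### The job

The white spare nozzle stands at the back of the blue tilt bin, under its steel hood. Tip the bin forward by its top lip until it rests fully open, take out the white nozzle and set it gently, upright, in the empty half of the shallow metal tray; then push the bin fully shut again. Leave the steel ring cutter in the bin, and do not disturb the biscuits, the squeeze bottle or the whisk.

Things in the scene. Friction and masses are not known exactly. Their poses are not given: they have to be found in the camera images.
- bin_unit: Fixed steel housing of the tilt bin, 155 deep (x) x 250 wide (y) x 174 high. Origin on the table directly under the bin's pivot line, middle of the width; its own -x points out of the front, the way the bin tips, z up. Side walls run from x=+20 to +145, the hood (a plate at z 170 to 174, with a rolled front edge) from x=+66 to +145. With the bin shut a gap from x=+9 to +66 is open between the bin's top lip and the hood.
- tilt_bin (a joint): Tilt of the bin (rad): 0 shut, grows as its top tips forward (to the unit's -x), 0.75 fully open against its stop. Pivot line along the unit's y, at unit x=0, z=20 mm. Damped, light (under 5 N at the lip); over-centre at about 0.4 rad: below that it falls shut by itself, above it it falls open by itself and stays, in about 1 to 2 s.
- bin_lip (a point): Top edge of the bin's front panel, middle of its width. The panel is a flat plate 6 thick and 232 wide, with a bead of 12 diameter along the top whose crown is this point; shut it stands upright, 204 above the table. It lies at radius 184 from the pivot; fully open it leans forward, 123 ahead of the pivot and 157 above the table. A finger put down behind the lip pulls it open; pushing its outer face or edge back shuts it.
- bin_floor (a point): Middle of the upper face of the bin's inner floor (120 long front to back, 220 wide inside, between side and back walls 50 high). Shut, the floor slopes down towards the back at 0.75 rad; fully open it is level, 119 above the table, and reaches from 84 ahead of the pivot line to 36 behind it. Axes are those of the bin (equal to the unit's axes when shut).
- spare_nozzle: White nozzle to fetch: round, collar 48 diameter at the base, tapering, 52 high, about 45 g. Origin at the centre of its underside, z up through its tip. It stands on the bin's floor near the back wall, about 52 to the left or right of the middle of the bin, the ring cutter on the other side. It tilts with the bin and stands upright when the bin is fully open.
- ring_cutter_1: Steel ring cutter, 51 diameter, 35 high, origin at the centre of its underside; stands beside the nozzle in the bin and stays there.
- tray_free (a point): Centre of the empty half of the shallow aluminium tray, on the upper face of its floor (3 above the table). The tray is fixed, 130 (x) x 200 (y), rim 14 high, walls 3; this point lies 45 to the -y side of the tray's middle, axes are the tray's own. Free floor about it: 60 either way in x, 50 either way in y.
- biscuit_1: Chocolate biscuit half with piped jam, 38x70x19, loose in the other half of the tray. Origin at the centre of its underside.
- biscuit_10: Plain chocolate biscuit half, 33x69x11, loose in the other half of the tray. Origin at the centre of its underside.
- squeeze_bottle: White squeeze bottle with red cap, 57 diameter, 195 high, loose. Origin at the centre of its underside.
- whisk: Whisk with green handle, 310x58x59, lying loose at the back of the table. Origin at the centre of its underside.

How it is judged (in metres and radians):
On the way, in this order (a step that is already met when the one before it is completed fails the run):
1. the bin is tipped fully open with nozzle and cutter still in it (value of joint tilt_bin above 0.7 rad and distance between each of spare_nozzle, ring_cutter_1 and bin_floor below 0.12 m), for 0.2 s.
2. the white nozzle stands released, upright, in the empty half of the tray (x of spare_nozzle in the frame of tray_free between -0.045 and 0.045 m and y of spare_nozzle in the frame of tray_free between -0.045 and 0.045 m and z of spare_nozzle in the frame of tray_free between -0.004 and 0.006 m and angle between spare_nozzle's own z axis and vertical below 0.12 rad and linear speed of spare_nozzle below 0.03 m/s and contact force between the fingers and spare_nozzle below 0.05 N), for 0.2 s.
3. the bin is shut again (value of joint tilt_bin below 0.05 rad), for 0.2 s.
At the end, for the whole second after the job is handed in: The white nozzle stands upright (within 0.12 rad), at rest and released, on the tray floor within 45 mm of the centre of the empty half along each tray axis; the bin is shut (under 0.05 rad) with the ring cutter still inside (all of step 2 and value of joint tilt_bin below 0.05 rad and distance between ring_cutter_1 and bin_floor below 0.12 m); the robot touches nothing.
It fails at once if biscuits, squeeze bottle or whisk moved by more than 25 mm (distance of any of biscuit_1, biscuit_10, squeeze_bottle, whisk from where it was at the start of the episode above 0.025 m).
It fails at once if the nozzle is dropped or thrown (faster than 0.7 m/s with no finger on it) (linear speed of spare_nozzle above 0.7 m/s and contact force between the fingers and spare_nozzle below 0.02 N).
It fails at once if the ring cutter is taken or thrown out of the bin (not (distance between ring_cutter_1 and bin_floor below 0.12 m)).
It also fails if it takes over 72 s, if anything falls off the work surface, if the arm or the gripper's body presses on something with over 40 N, if the wrist force passes 120 N, or if a joint passes its speed limit or range.

### The arm

A 7-joint arm with a two-finger parallel gripper is mounted at the origin on the work surface; the furniture and walls round the work are solid. World frame = base frame: x ahead of the robot, y to its left, z up, the work surface at z = 0. Lengths are in m, angles in degrees, forces in N, time in s.
With the tool pointing down it reaches from about 0.35 to 0.9 m from the base axis. Payload 19.9 kg.
Tool frame: the origin (TCP) lies on the centre line of the jaws, within the pads' length; the fingertips stand 19 mm ahead of it and the grasp point (between the pads) is the TCP; z points along the fingers, y is the line along which they close (so a half turn about z gives the same grasp; the last joint's range is limited). The gripper opens to 85 mm and grips with 20 to 120 N. Pads are 22 mm wide; open, the fingers measure 114 mm over their backs; the gripper's body (76 mm by 85 mm) begins 54 mm behind the grasp point. The pads swing forward as they close: fully open they stand 13 mm farther back than shut.
Start: joints at [-71.82, 23.915, -0.59, 92.452, 0.269, 63.638, -3.037], TCP at [0.219, 0.585, 0.223] pointing down, gripper open.
Joint ranges: [-161.28, 161.28], [-22.2, 115.67], [-73.04, 71.86], [3.21, 147.25], [-68.34, 248.33], [10.77, 114.83], [-161.83, 161.83]. Speed limits (degrees/s): [108.29, 108.29, 136.94, 136.94, 172.46, 172.46, 172.46].

### API

Orientations are given as [roll, pitch, yaw] about the fixed x, y, z axes, in that order (R = Rz(yaw) Ry(pitch) Rx(roll)).
In Python, from rig import manip gives the robot as it stands.
- The arm moves only by the tool send_rows, never from a script. Its argument "steps" is a list of rows, each a list of 7 numbers: the turn, a rotation vector about the tool's x, y, z in rad, then the shift along the tool's x, y, z in cm, then the finger opening in cm, from 0 to 8.54. In form: [[wx, wy, wz, tx, ty, tz, fingers], ...]. A call has exactly 5 rows; each row shifts and turns the commanded pose from where the row before left it, along the tool's axes as they then stand; what a row does not reach is not made up. A row lasts 1/12 s, in which the tool goes at most 41.7 mm and 7.16 degrees, less where a joint would pass 70% of its speed; a pose out of reach is approached as far as the arm can. A call with a gripper value outside its range is refused whole. The fingers move at their own pace and stop on an object; "grip_force" is the grip in N (left out, the last holds). Time passes only in rows, so rows that do not move let the fingers close, or fill a call up. It gives the time, the measured TCP pose, the force, the opening and the grip force at its end, in the units of the state.
- manip.sense(): the state, without advancing time (a new reading comes with each control period).
- manip.get_image(name): name is "side" or "top" or "wrist"; returns (picture, depth): 480x640x3 uint8, blue, green, red; 480x640 float32, m along the optical axis (not along the pixel's ray), 0 where there is no reading.
- manip.camera_params(name): a dict with "K" (3x3 intrinsics, pixels), "T" (4x4, takes a point from camera to world coordinates). Camera axes: x right, y down, z forward; pixel columns grow to the right and rows downward; lengths in m; the calibration is good to about 2 mm. A picture is of the moment at which its call begins: read the wrist's pose just before it. camera_params takes no time and is no camera call; for the wrist camera it gives the pose at the moment of the call.
- manip.finish_job(): hands the job in; it is judged then, once.
Trained networks look in the newest picture that a camera, given by its name, has taken for a name from the list of things; names that differ only in an ending like _2 or _b are one class to them, and where a whole thing is asked for, a point or a joint stands for the part that bears it (a point fixed in the world has none). Each returns a list of dicts, best first, with "p" (0 to 1); they miss things now and then, are a little off and sometimes report something else, mostly with a low value. They report only what shows in the picture. A call takes as long as a camera call.
- manip.look_for(name, camera): "box" ([left, top, width, height] in pixels, round what is visible of it).
- manip.regions_of(name, camera): "mask" (480x640 bool, what is visible of it) and "box" ([left, top, width, height] in pixels, round what is visible of it).
- manip.place_of(name, camera): "at" ([column, row] in pixels: a listed point, or the origin of a listed thing).
The state is a dict: "time_s": time; "joint_pos": joint angles; "joint_velocities": joint speeds; "joint_efforts": joint torques, N m; "eef_pos": TCP position; "eef_rot": TCP orientation; "contact_force": force on the tool from outside, world axes, zero at the start; "moment": the same for the moment, N m; "gripper_width": finger opening in m; "gripper_force": force on a finger pad.
Only numpy, scipy, OpenCV 4.12 (cv2) and the standard library are available. Lean on these libraries where they do the work, as an engineer would, in place of code of your own. Each camera call takes 0.05 s, during which the arm holds its last target. There are 200 camera calls.

## Working session

There is one attempt and no reset: what is moved stays moved. The work goes in short steps, Python scripts to look and compute and a tool call to move; the robot and the scene stay as the last step left them, time stands still between calls to the robot, and variables do not carry over. Pictures are saved under pics/ and viewed, at most 10 in all, crops included, and the job is handed in when it is done.

Besides the shell and the picture viewer there is one more tool, called after "Emit:" by a JSON object that holds its "fn" and its "kwargs", one argument or row to a line. send_rows: Moves the arm, as the interface text tells. Its arguments: {"type":"object","properties":{"steps":{"type":"array","items":{"type":"array","items":{"type":"number"}}},"grip_force":{"type":"number"}},"required":["steps"]}

```bash
mkdir -p pics; cat > h.py <<'E'
import numpy as np, cv2
from rig import manip
from scipy.spatial.transform import Rotation as R
def w(cam,px,d):
    c=manip.camera_params(cam);K=np.array(c["K"]);T=np.array(c["T"])
    p=np.linalg.inv(K)@np.array([px[0],px[1],1.])*d
    return T[:3,:3]@p+T[:3,3]
def cloud(cam,dep):
    v,u=np.mgrid[:480,:640]
    c=manip.camera_params(cam);K=np.array(c["K"]);T=np.array(c["T"])
    P=np.stack([(u-K[0,2])/K[0,0]*dep,(v-K[1,2])/K[1,1]*dep,dep],-1)
    return P@T[:3,:3].T+T[:3,3]
E
python3 - <<'E'
from h import *
np.set_printoptions(precision=3,suppress=True)
s=manip.sense();print(s["eef_pos"],s["eef_rot"],s["time_s"])
ims=[]
for c in ["side","top"]:
    im,d=manip.get_image(c);P=cloud(c,d);cv2.imwrite(f"pics/{c}0.png",im)
    print(c,manip.camera_params(c)["T"])
    for n in ["bin_unit","tilt_bin","spare_nozzle","ring_cutter_1","biscuit_1","biscuit_10","squeeze_bottle","whisk"]:
        for r in manip.regions_of(n,c)[:1]:
            m=r["mask"]&(d>0);q=P[m]
            print(n,round(r["p"],2),r["box"],np.percentile(q,[2,50,98],axis=0).round(3).tolist() if len(q) else 0)
    for n in ["bin_lip","bin_floor","tray_free","bin_unit"]:
        for r in manip.place_of(n,c)[:1]:
            u,v=map(int,r["at"]);print(n,round(r["p"],2),r["at"],P[v,u] if 0<=u<640 and 0<=v<480 else "")
E
```

```text
[0.219 0.585 0.222] [-179.929    0.006  159.443] 0.0
side [[-0.997  0.025 -0.076  0.557]
 [ 0.077  0.525 -0.848  0.942]
 [ 0.019 -0.851 -0.525  0.711]
 [ 0.     0.     0.     1.   ]]
bin_unit 0.73 [265.3, 168.1, 111.9, 103.2] [[0.344, -0.281, 0.005], [0.48, -0.147, 0.121], [0.608, -0.1, 0.203]]
tilt_bin 0.57 [281.1, 176.2, 92.6, 83.5] [[0.346, -0.179, 0.023], [0.459, -0.137, 0.12], [0.563, -0.1, 0.204]]
ring_cutter_1 0.58 [281.0, 175.0, 94.9, 89.9] [[0.345, -0.179, 0.021], [0.459, -0.137, 0.119], [0.562, -0.1, 0.204]]
biscuit_1 0.84 [330.5, 334.6, 36.5, 15.7] [[0.415, 0.164, 0.005], [0.446, 0.193, 0.016], [0.479, 0.282, 0.093]]
biscuit_10 0.84 [330.5, 334.6, 36.5, 15.7] [[0.415, 0.164, 0.005], [0.446, 0.193, 0.016], [0.479, 0.282, 0.093]]
squeeze_bottle 0.79 [368.7, 322.7, 41.2, 93.4] [[0.373, 0.244, 0.005], [0.405, 0.363, 0.127], [0.425, 0.375, 0.186]]
whisk 0.95 [262.4, 283.4, 18.3, 77.7] [[0.578, -0.02, -0.0], [0.588, 0.068, 0.023], [0.608, 0.222, 0.046]]
bin_lip 0.69 [334.4, 184.4] [ 0.448 -0.144  0.205]
bin_floor 0.79 [323.5, 211.2] [ 0.474 -0.129  0.142]
tray_free 0.93 [349.9, 
[... 511 characters left out ...]
421, -0.224, 0.107], [0.445, -0.211, 0.169]]
biscuit_1 0.64 [240.7, 248.5, 19.4, 31.5] [[0.428, 0.213, 0.003], [0.457, 0.228, 0.012], [0.489, 0.244, 0.017]]
biscuit_10 0.64 [240.7, 248.5, 19.4, 31.5] [[0.428, 0.213, 0.003], [0.457, 0.228, 0.012], [0.489, 0.244, 0.017]]
squeeze_bottle 0.69 [168.3, 276.2, 40.5, 29.5] [[0.37, 0.317, 0.018], [0.392, 0.331, 0.143], [0.418, 0.364, 0.189]]
whisk 0.6 [226.1, 196.0, 141.6, 21.3] [[0.567, -0.024, -0.004], [0.585, 0.071, 0.019], [0.601, 0.239, 0.043]]
bin_lip 0.84 [436.6, 248.9] [ 0.45  -0.139  0.199]
bin_floor 0.61 [450.1, 246.3] [ 0.466 -0.182  0.111]
tray_free 0.84 [306.7, 276.2] [0.428 0.109 0.001]
bin_unit 0.7 [421.0, 264.6] [ 0.446 -0.139  0.006]
```

```bash
python3 - <<'E'
import cv2,numpy as np
a=cv2.imread("pics/side0.png")[150:430,190:450];b=cv2.imread("pics/top0.png")[150:400,120:540]
a=cv2.resize(a,None,fx=1.3,fy=1.3);a=cv2.resize(a,(340,366));b=cv2.resize(b,(460,274))
o=np.zeros((366,800,3),np.uint8);o[:,:340]=a;o[:274,340:]=b
cv2.imwrite("pics/c0.png",o)
E
python3 - <<'E'
import sys;sys.path.insert(0,'.')
from h import *
im,d=manip.get_image("side");P=cloud("side",d)
im2,d2=manip.get_image("top");Q=cloud("top",d2)
P=np.vstack([P[d>0],Q[d2>0]])
# lip bead line
for zlo,zhi in [(.196,.212),(.165,.180),(.03,.15)]:
    m=(P[:,2]>zlo)&(P[:,2]<zhi)&(P[:,0]>.3)&(P[:,0]<.65)&(P[:,1]<-.06)
    q=P[m][:,:2]
    print(zlo,len(q),q.min(0),q.max(0),cv2.minAreaRect(q.astype(np.float32)))
    if zlo==.196:
        print(cv2.fitLine(q.astype(np.float32),cv2.DIST_HUBER,0,.01,.01).ravel())
m=(P[:,2]>.008)&(P[:,2]<.02)&(P[:,0]>.33)&(P[:,0]<.55)&(P[:,1]>.0)&(P[:,1]<.32)
print(cv2.minAreaRect(P[m][:,:2].astype(np.float32)))
E
```

```text
0.196 1531 [ 0.30158324 -1.75891447] [ 0.64704081 -0.09543593] ((0.4543841481208801, -0.9298801422119141), (0.3451748788356781, 1.6634612083435059), 1.4076191186904907)
[ 0.01100001 -0.9999395   0.45275125 -0.3770705 ]
0.165 8224 [ 0.30026618 -1.76500472] [ 0.64822412 -0.09756965] ((0.45694464445114136, -0.9331793189048767), (0.3479090929031372, 1.666520118713379), 1.2311084270477295)
0.03 10797 [ 0.30021876 -1.7637946 ] [ 0.64967683 -0.08838945] ((0.4836829602718353, -0.924787163734436), (1.674401879310608, 0.34947890043258667), 89.3830337524414)
((0.4246477484703064, 0.1813540756702423), (0.2746698558330536, 0.19578856229782104), 88.09134674072266)
```

View pics/c0.png

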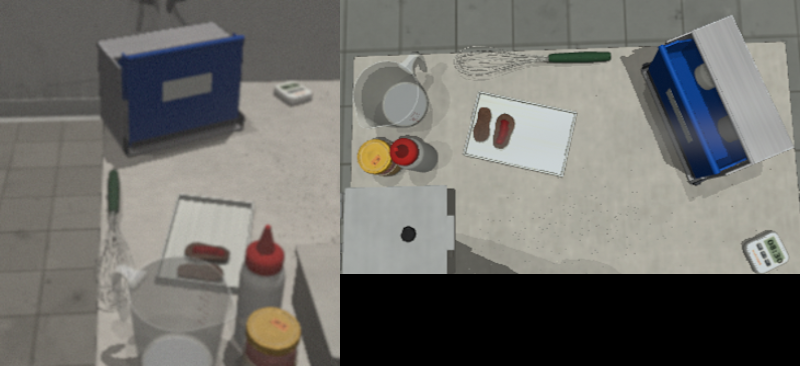

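The view shows the bin at right with its front facing +y. In the top view the tray is centred near (520,135) of the crop, its biscuits on the +y half. Next I get the lip line and yaw.

```bash
python3 - <<'E'
from h import *
np.set_printoptions(precision=4,suppress=True)
A=[]
for c in ["side","top"]:
    im,d=manip.get_image(c);P=cloud(c,d)[d>0]
    A.append(P)
    for P in ([P]):
        m=(P[:,2]>.192)&(P[:,2]<.215)&(P[:,0]>.3)&(P[:,0]<.6)&(P[:,1]<-.06)&(P[:,1]>-.22)
        q=P[m][:,:2].astype(np.float32);l=cv2.fitLine(q,cv2.DIST_HUBER,0,.01,.01).ravel()
        t=(q-l[2:])@l[:2]
        print(c,len(q),l,np.degrees(np.arctan2(l[1],l[0])),(l[2:]+l[:2]*(np.percentile(t,.5)+np.percentile(t,99.5))/2),np.ptp(t),P[m][:,2].max())
        m=(P[:,2]>.009)&(P[:,2]<.02)&(P[:,0]>.33)&(P[:,0]<.55)&(P[:,1]>.03)&(P[:,1]<.27)
        print(cv2.minAreaRect(P[m][:,:2].astype(np.float32)))
im,d=manip.get_image("top")
for n in ["spare_nozzle","ring_cutter_1"]:
    for r in manip.regions_of(n,"top"):
        print(n,r["p"],r["box"],im[r["mask"]].mean(0))
im,d=manip.get_image("top")
cv2.imwrite("pics/c1.png",cv2.resize(im[170:330,380:540],(640,640),interpolation=cv2.INTER_CUBIC)[:600])
E
```

```text
side 572 [ 0.9375  0.3479  0.4589 -0.1354] 20.35883 [ 0.4496 -0.1388] 0.23224142 0.20757900803413076
((0.43936726450920105, 0.1549089550971985), (0.20356029272079468, 0.12996268272399902), 75.74793243408203)
top 892 [ 0.9376  0.3476  0.4194 -0.1541] 20.342823 [ 0.4488 -0.1432] 0.23140368 0.20772150636008324
((0.4388979375362396, 0.15435642004013062), (0.2000858187675476, 0.13034598529338837), 76.0263671875)
spare_nozzle 0.36 [464.8, 255.0, 19.6, 23.0] [84.3973 84.0303 83.2088]
spare_nozzle 0.31 [240.6, 246.7, 19.8, 35.9] [59.3529 70.7367 89.1204]
ring_cutter_1 0.63 [467.3, 254.0, 18.5, 27.1] [82.9637 82.0165 80.9835]
```

View pics/c1.png

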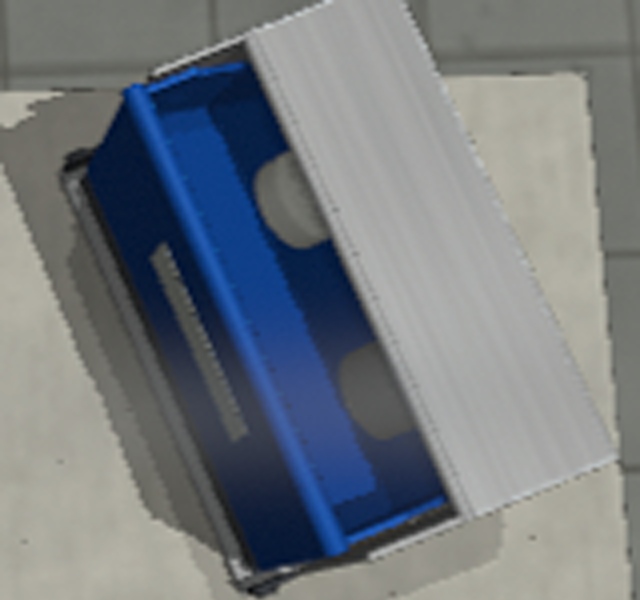

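The nozzle (pale cone) is at crop (300,200), which is the +x side, and the cutter is at (385,390). The bin's front heads 110.3° and its origin is about (0.449,-0.141). I'll rise and align first.

Emit:
{"fn": "send_rows", "kwargs": {
  "steps": [
    [0,0,0.107,0,0,-3.6,0],
    [0,0,0.107,0,0,-3.6,0],
    [0,0,0.107,0,0,-3.6,0],
    [0,0,0.107,0,0,-3.6,0],
    [0,0,0.107,0,0,-3.6,0]
  ]
}}

```text
time_s: 2.12
eef_pos: [0.2193, 0.5848, 0.4048]
eef_rot: [180.0, -0.0, 128.5]
contact_force: [0.1, 0.1, 0.3]
gripper_width: 0.0256
gripper_force: 0.0
```

Emit:
{"fn": "send_rows", "kwargs": {
  "steps": [
    [0,0,0.107,0,0,0,0],
    [0,0,0.107,0,0,0,0],
    [0,0,0.107,0,0,0,0],
    [0,0,0,-3.5,0,0,0],
    [0,0,0,-3.5,0,0,0]
  ]
}}

```text
time_s: 2.53
eef_pos: [0.2431, 0.5195, 0.4018]
eef_rot: [-179.9, 0.1, 110.5]
contact_force: [1.3, -0.1, 0.1]
gripper_width: 0.0001
gripper_force: 0.0
```

Emit:
{"fn": "send_rows", "kwargs": {
  "steps": [
    [0,0,0,-3.5,0,0,0],
    [0,0,0,-3.5,0,0,0],
    [0,0,0,-3.5,0,0,0],
    [0,0,0,-3.5,0,0,0],
    [0,0,0,-3.5,0,0,0]
  ]
}}

```text
time_s: 2.95
eef_pos: [0.3051, 0.3538, 0.403]
eef_rot: [180.0, -0.0, 110.4]
contact_force: [0.9, 0.4, -0.1]
gripper_width: 0.0001
gripper_force: 0.0
```

Emit:
{"fn": "send_rows", "kwargs": {
  "steps": [
    [0,0,0,-3.5,0,0,0],
    [0,0,0,-3.5,0,0,0],
    [0,0,0,-3.5,0,0,0],
    [0,0,0,-3.5,0,0,0],
    [0,0,0,-3.5,0,0,0]
  ]
}}

```text
time_s: 3.37
eef_pos: [0.366, 0.1898, 0.4031]
eef_rot: [180.0, -0.0, 110.4]
contact_force: [0.8, 0.6, 0.7]
gripper_width: 0.0003
gripper_force: 0.0
```

Emit:
{"fn": "send_rows", "kwargs": {
  "steps": [
    [0,0,0,-3.5,0,0,0],
    [0,0,0,-3.5,0,0,0],
    [0,0,0,-3.5,0,0,0],
    [0,0,0,-3.5,0,0,0],
    [0,0,0,-3.5,0,0,0]
  ]
}}

```text
time_s: 3.78
eef_pos: [0.427, 0.0256, 0.4032]
eef_rot: [179.9, -0.0, 110.4]
contact_force: [1.3, 1.9, 0.0]
gripper_width: -0.0002
gripper_force: 0.0
```

Emit:
{"fn": "send_rows", "kwargs": {
  "steps": [
    [0,0,0,-3.5,-0.7,0,0],
    [0,0,0,-3.5,-0.7,0,0],
    [0,0,0,-3.5,-0.7,0,0],
    [0,0,0,-3.5,-0.7,0,0],
    [0,0,0,-3.5,-0.7,0,0]
  ]
}}

```text
time_s: 4.2
eef_pos: [0.4548, -0.1506, 0.4034]
eef_rot: [179.9, -0.0, 110.4]
contact_force: [1.6, 0.8, -0.4]
gripper_width: -0.0001
gripper_force: 0.0
```

Emit:
{"fn": "send_rows", "kwargs": {
  "steps": [
    [0,0,0,-2.1,0,3,0],
    [0,0,0,0,0,3,0],
    [0,0,0,0,0,3,0],
    [0,0,0,0,0,2,0],
    [0,0,0,0,0,0,0]
  ]
}}

```text
time_s: 4.62
eef_pos: [0.4608, -0.1679, 0.2898]
eef_rot: [-179.7, -0.1, 110.4]
contact_force: [-0.4, 1.2, 0.1]
gripper_width: 0.0002
gripper_force: 0.0
```

Emit:
{"fn": "send_rows", "kwargs": {
  "steps": [
    [0,0,0,-0.5,0,2,0],
    [0,0,0,0,0,2,0],
    [0,0,0,0,0,2,0],
    [0,0,0,0,0,2,0],
    [0,0,0,0,0,2,0]
  ]
}}

```text
time_s: 5.03
eef_pos: [0.4649, -0.173, 0.1935]
eef_rot: [179.9, 0.0, 110.4]
contact_force: [1.3, 0.1, 0.2]
gripper_width: 0.0003
gripper_force: 0.0
```

Emit:
{"fn": "send_rows", "kwargs": {
  "steps": [
    [0,0,0,1,0,0,0],
    [0,0,0,1,0,0,0],
    [0,0,0,1,0,0,0],
    [0,0,0,1,0,0,0],
    [0,0,0,1,0,0.1,0]
  ]
}}

```text
time_s: 5.45
eef_pos: [0.4475, -0.126, 0.1935]
eef_rot: [179.9, 0.0, 110.4]
contact_force: [-0.6, -1.3, 1.6]
gripper_width: 0.0002
gripper_force: 0.9
```

Emit:
{"fn": "send_rows", "kwargs": {
  "steps": [
    [0,0,0,1,0,0.1,0],
    [0,0,0,1,0,0.2,0],
    [0,0,0,1,0,0.2,0],
    [0,0,0,1,0,0.2,0],
    [0,0,0,1,0,0.2,0]
  ]
}}

```text
time_s: 5.87
eef_pos: [0.4301, -0.0788, 0.1843]
eef_rot: [179.9, 0.0, 110.4]
contact_force: [-0.4, -0.3, 0.3]
gripper_width: -0.0004
gripper_force: 0.3
```

Emit:
{"fn": "send_rows", "kwargs": {
  "steps": [
    [0,0,0,1,0,0,0],
    [0,0,0,1,0,0,0],
    [0,0,0,0.5,0,0,0],
    [0,0,0,0,0,0,0],
    [0,0,0,0,0,0,0]
  ]
}}

```text
time_s: 6.28
eef_pos: [0.4211, -0.0559, 0.1836]
eef_rot: [179.9, -0.0, 110.4]
contact_force: [-0.5, -0.7, 0.5]
gripper_width: -0.0001
gripper_force: 0.0
```

Emit:
{"fn": "send_rows", "kwargs": {
  "steps": [
    [0,0,0,0,0,-2,0],
    [0,0,0,0,0,-3,8.5],
    [0,0,0,0,0,-3.5,8.5],
    [0,0,0,0,0,-3.5,8.5],
    [0,0,0,0,0,-3.5,8.5]
  ]
}}

```text
time_s: 6.7
eef_pos: [0.4204, -0.0571, 0.3401]
eef_rot: [180.0, 0.0, 110.3]
contact_force: [0.2, -0.4, -0.2]
gripper_width: 0.0483
gripper_force: 0.0
```

Emit:
{"fn": "send_rows", "kwargs": {
  "steps": [
    [0,0,0,-1,0,-2,8.5],
    [0,0,0,-2,1,0,8.5],
    [0,0,0,-2,1,0,8.5],
    [0,0,0,0,1,0,8.5],
    [0,0,0,0,0,0,8.5]
  ]
}}

```text
time_s: 7.12
eef_pos: [0.4674, -0.093, 0.3582]
eef_rot: [-180.0, 0.1, 110.3]
contact_force: [-0.1, 1.0, -0.6]
gripper_width: 0.085
gripper_force: 0.0
```

```bash
cat > look.py <<'E'
from h import *
import sys
np.set_printoptions(precision=4,suppress=True)
s=manip.sense();print(s["time_s"],s["eef_pos"],s["eef_rot"])
for c in sys.argv[2:]:
    im,d=manip.get_image(c);P=cloud(c,d);cv2.imwrite(f"pics/{sys.argv[1]}_{c}.png",im)
    for n in ["spare_nozzle","ring_cutter_1","bin_lip"]:
        for r in manip.regions_of(n,c)[:2]:
            m=r["mask"]&(d>0);q=P[m]
            if len(q): print(c,n,round(r["p"],2),r["box"],np.percentile(q,[2,50,98],axis=0).tolist())
    for n in ["bin_lip","spare_nozzle","tray_free","bin_floor"]:
        for r in manip.place_of(n,c)[:1]:
            u,v=map(int,r["at"]);print(c,n,round(r["p"],2),r["at"],P[v,u] if 0<=u<640 and 0<=v<480 else "")
E
python3 look.py a wrist top
```

```text
7.1167 [ 0.4674 -0.093   0.3582] [-179.9567    0.1364  110.3314]
wrist spare_nozzle 0.81 [315.6, 257.2, 48.9, 62.3] [[0.4896148762579378, -0.18929859940317836, 0.11438410078074311], [0.5099668662279571, -0.16624086689440964, 0.13186926087355796], [0.5313004787493838, -0.1468107295619691, 0.15509110061527598]]
wrist ring_cutter_1 0.76 [203.7, 255.7, 59.0, 58.8] [[0.39387867709230245, -0.23438069548629822, 0.10025307575908966], [0.4151926214051763, -0.2126172850896268, 0.12515443903326248], [0.43939238560232546, -0.18198630581640327, 0.1467043983228564]]
wrist ring_cutter_1 0.29 [128.6, 176.5, 302.0, 140.1] [[0.33014637644667233, -0.2380018929132601, 0.09782362577174246], [0.4479615274491324, -0.1387605240123509, 0.1316042874798275], [0.5680861373260326, -0.05337028925877566, 0.19250812931439756]]
wrist bin_lip 0.73 [128.8, 176.9, 299.6, 138.6] [[0.33050373748815276, -0.23717581274163874, 0.09807548654283736], [0.4482241121368178, -0.13813563252334204, 0.13158680320860036], [0.5674203188304269, -0.05358767518901799, 0.19250841253031786]]
wrist bin_lip 0.18 [431.5, 2.2, 91.5, 163.4] [[0
[... 219 characters left out ...]
 181.1] [ 0.4227 -0.0816  0.1918]
wrist tray_free 0.17 [278.8, 181.7] [ 0.4248 -0.0808  0.192 ]
wrist bin_floor 0.91 [288.5, 246.1] [ 0.4509 -0.151   0.1198]
top ring_cutter_1 0.27 [387.8, 198.5, 146.5, 87.9] [[0.38019623014518966, -0.3135382369963804, 0.13499348542685907], [0.5169982308152431, -0.08020864647945768, 0.17393423344631975], [0.547301875378503, -0.05578070728652925, 0.19929498123833778]]
top bin_lip 0.64 [385.8, 197.7, 23.1, 47.2] [[0.47040618960773156, -0.09523863681857313, 0.1325521328212405], [0.5239490442218568, -0.0771090022512681, 0.19039535638915805], [0.5480656313743166, -0.0557748661218015, 0.1988533650126824]]
top tray_free 0.84 [306.3, 272.6] [ 0.437   0.1085 -0.    ]
```

View pics/a_wrist.png

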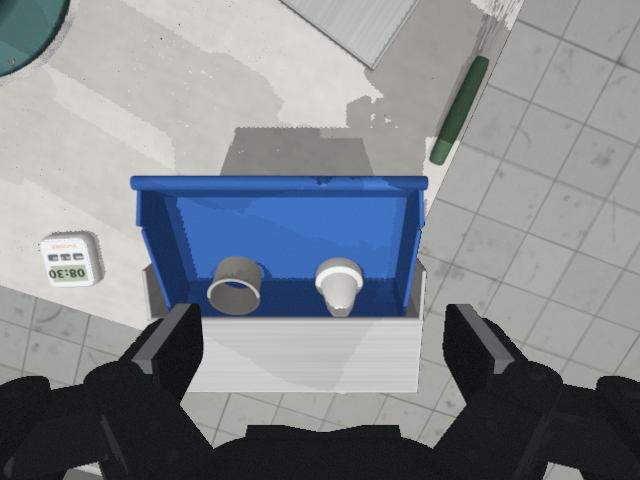

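The wrist view shows the bin only partly open, with the lip at row 181 (z≈0.19), the nozzle at (338,285) and the cutter at (235,285). I'll check which way it is moving.

```bash
python3 look.py b wrist | grep -v tray
```

```text
7.9167 [ 0.466  -0.0923  0.3579] [-179.9994    0.0022  110.4011]
wrist spare_nozzle 0.83 [321.2, 275.3, 40.9, 43.2] [[0.4981767914207869, -0.20501632121852773, 0.09900253745843728], [0.5180647069705433, -0.1861541858067597, 0.11428372916395596], [0.5404540654772402, -0.16821364345317238, 0.12964053746374435]]
wrist ring_cutter_1 0.78 [213.4, 279.1, 50.9, 42.8] [[0.4016238803837144, -0.25320068744211716, 0.08884610123295748], [0.4233217869487941, -0.21893190704392745, 0.11263699134548921], [0.4483454487157988, -0.20277728844501583, 0.13305244703805416]]
wrist bin_lip 0.9 [131.3, 208.8, 298.8, 107.9] [[0.3448032161392315, -0.24806409973367416, 0.02373247772494044], [0.4574925821763668, -0.15610583731018418, 0.12412779051078737], [0.574821911300202, -0.08982487379804459, 0.20196404863023157]]
wrist bin_lip 0.74 [317.0, 276.5, 46.4, 42.8] [[0.4984382987608784, -0.20514650677561103, 0.09900343652400821], [0.5179159064169438, -0.18606843181172295, 0.11428372916395596], [0.540600413464719, -0.16832495401337874, 0.12986078223296008]]
wrist bin_lip 0.65 [281.4, 244.1] [ 0.4431 -0.1237  0.2025]
wrist spare_nozzle 0.77 [342.0, 286.0] [ 0.5178 -0.1737  0.1124]
wrist bin_floor 0.75 [288.7, 268.1] [ 0.4587 -0.174   0.1139]
```

The bin fell shut again, so the pull was too short. I'll repeat it, pulling further and holding.

Emit:
{"fn": "send_rows", "kwargs": {
  "steps": [
    [0,0,0,-2.5,-1,0,0],
    [0,0,0,-2.5,-1,0,0],
    [0,0,0,-2.5,-1,0,0],
    [0,0,0,0,0,1.5,0],
    [0,0,0,0,0,2,0]
  ]
}}

```text
time_s: 8.73
eef_pos: [0.4643, -0.175, 0.3234]
eef_rot: [179.9, 0.1, 110.2]
contact_force: [1.1, 0.5, -0.8]
gripper_width: 0.0249
gripper_force: 0.0
```

Emit:
{"fn": "send_rows", "kwargs": {
  "steps": [
    [0,0,0,0,0,2.5,0],
    [0,0,0,0,0,3,0],
    [0,0,0,0,0,3,0],
    [0,0,0,0,0,3,0],
    [0,0,0,0,0,2.5,0]
  ]
}}

```text
time_s: 9.15
eef_pos: [0.4636, -0.173, 0.1809]
eef_rot: [-179.9, -0.0, 110.4]
contact_force: [1.8, 0.9, 0.0]
gripper_width: 0.0002
gripper_force: 0.0
```

Emit:
{"fn": "send_rows", "kwargs": {
  "steps": [
    [0,0,0,1,0,0,0],
    [0,0,0,1,0,0,0],
    [0,0,0,1,0,0,0],
    [0,0,0,1,0,0,0],
    [0,0,0,1,0,0.2,0]
  ]
}}

```text
time_s: 9.57
eef_pos: [0.4467, -0.1261, 0.1811]
eef_rot: [180.0, 0.0, 110.4]
contact_force: [-0.2, -1.7, 1.8]
gripper_width: 0.0001
gripper_force: 0.7
```

Emit:
{"fn": "send_rows", "kwargs": {
  "steps": [
    [0,0,0,1,0,0.2,0],
    [0,0,0,1,0,0.3,0],
    [0,0,0,1,0,0.3,0],
    [0,0,0,1,0,0.4,0],
    [0,0,0,1,0,0.4,0]
  ]
}}

```text
time_s: 9.98
eef_pos: [0.4291, -0.0788, 0.1647]
eef_rot: [180.0, 0.0, 110.4]
contact_force: [1.0, -0.6, 0.0]
gripper_width: 0.0002
gripper_force: 0.6
```

Emit:
{"fn": "send_rows", "kwargs": {
  "steps": [
    [0,0,0,0.8,0,0.5,0],
    [0,0,0,0.8,0,0.5,0],
    [0,0,0,0.8,0,0.5,0],
    [0,0,0,0.7,0,0.5,0],
    [0,0,0,0,0,0,0]
  ]
}}

```text
time_s: 10.4
eef_pos: [0.4175, -0.0491, 0.1439]
eef_rot: [-179.9, -0.0, 110.5]
contact_force: [0.1, 0.1, -0.8]
gripper_width: 0.0001
gripper_force: 0.0
```

```bash
python3 look.py c wrist side | grep -v tray
```

```text
10.4 [ 0.4175 -0.0491  0.1439] [-179.9146   -0.0305  110.4674]
wrist spare_nozzle 0.54 [293.7, 2.5, 260.8, 126.5] [[0.36451215872261694, 0.04992863749112263, 0.0004683415587491237], [0.44700342151581496, 0.08442317290924183, 0.0023768190139145384], [0.49384462907763416, 0.12616123593302409, 0.013661947752715257]]
wrist bin_lip 0.93 [0.0, 232.2, 640.0, 212.1] [[0.30909212830318494, -0.13587563144978818, 0.11730419292423365], [0.40602105936383637, -0.05225827126510158, 0.1400302860647167], [0.5333944231692371, 0.007150071574796068, 0.16722070399080702]]
wrist bin_lip 0.7 [316.6, 246.0] [ 0.4057 -0.0239  0.1561]
wrist bin_floor 0.81 [316.1, 406.6] [ 0.418  -0.0555  0.1973]
side spare_nozzle 0.66 [302.4, 198.9, 19.3, 25.1] [[0.4812202555741054, -0.13700696930486894, 0.12231619984153412], [0.5010747711157666, -0.11893456611513575, 0.14216263154154285], [0.522153177215465, -0.10830610139831165, 0.17285824899009275]]
side bin_lip 0.89 [284.8, 189.2, 116.3, 72.7] [[0.31465851182264304, -0.18461372577209834, 0.023521104322400954], [0.4522092277946981, -0.10345844608338461, 0.12299190641733704], [0.5593717290872704, 0.004846307104371228, 0.1697333652709468]]
side bin_lip 0.89 [358.0, 223.2] [ 0.3913 -0.1087  0.1185]
side spare_nozzle 0.84 [310.8, 217.5] [ 0.506  -0.1114  0.1361]
side bin_floor 0.74 [333.0, 220.6] [ 0.4505 -0.1198  0.122 ]
```

View pics/c_wrist.png

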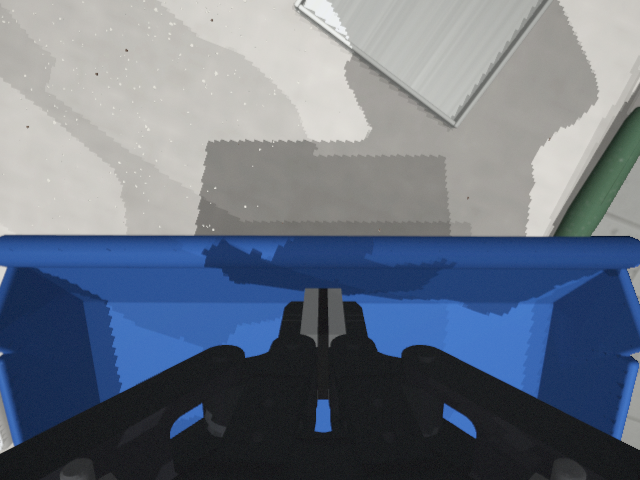

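The lip is now at (0.406,-0.024,0.156), at the stop with the finger clear of it. I'll lift off and look at the nozzle.

Emit:
{"fn": "send_rows", "kwargs": {
  "steps": [
    [0,0,0,-0.8,0,0,0],
    [0,0,0,0,0,-1.5,0],
    [0,0,0,0,0,-2.5,0],
    [0,0,0,0,0,-3.5,0],
    [0,0,0,0,0,-3.5,6.8]
  ]
}}

```text
time_s: 11.62
eef_pos: [0.4208, -0.0588, 0.2544]
eef_rot: [-179.8, 0.1, 110.3]
contact_force: [-0.0, 1.8, 0.7]
gripper_width: 0.0107
gripper_force: 0.0
```

Emit:
{"fn": "send_rows", "kwargs": {
  "steps": [
    [0,0,0,-2.5,1,-3.5,6.8],
    [0,0,0,-3,1.5,-2,6.8],
    [0,0,0,-3,1.5,0,6.8],
    [0,0,0,-3,1,0,6.8],
    [0,0,0,0,0,0,6.8]
  ]
}}

```text
time_s: 12.03
eef_pos: [0.5013, -0.1441, 0.3065]
eef_rot: [-179.9, 0.2, 110.0]
contact_force: [-0.9, -1.7, -0.6]
gripper_width: 0.0678
gripper_force: 0.0
```

```bash
python3 look.py d wrist side | grep -v tray; python3 - <<'E'
from h import *
np.set_printoptions(precision=4,suppress=True)
im,d=manip.get_image("wrist");P=cloud("wrist",d)
r=manip.regions_of("spare_nozzle","wrist")[0];q=P[r["mask"]&(d>0)]
for z in np.arange(.112,.178,.005):
    k=q[(q[:,2]>z)&(q[:,2]<z+.005)]
    if len(k)>3:
        e=k[:,:2]@np.array([[-.348,.9376],[.9376,.348]]).T
        print(round(z,3),len(k),"f",np.percentile(e[:,0],[3,97]),"l",np.percentile(e[:,1],[3,97]))
E
```

```text
12.0333 [ 0.5013 -0.1441  0.3065] [-179.8726    0.2185  110.0473]
wrist spare_nozzle 0.66 [298.1, 162.8, 60.8, 62.7] [[0.47626138162633624, -0.14973420726473566, 0.12523576442454043], [0.49574696366547494, -0.12387829507333686, 0.14408263958322312], [0.5185408406917084, -0.10668680954225204, 0.1704322439648351]]
wrist ring_cutter_1 0.56 [150.5, 164.8, 80.6, 66.2] [[0.3759861336065154, -0.18747596774432929, 0.119366524325078], [0.3952493235472254, -0.16931691818154376, 0.14287034608132926], [0.4232947037786457, -0.13986006488133293, 0.15361287183097805]]
wrist bin_lip 0.82 [66.6, 0.4, 361.7, 241.6] [[0.3112303267413508, -0.19826136989725943, 0.11631959126185748], [0.42366350386530466, -0.08799262013359457, 0.1200010342045994], [0.5500042301780164, -0.0003749958454661581, 0.16757204372185366]]
wrist spare_nozzle 0.85 [328.2, 191.2] [ 0.4954 -0.1201  0.1678]
wrist bin_floor 0.59 [263.6, 147.3] [ 0.437  -0.1124  0.1175]
side spare_nozzle 0.92 [302.7, 198.2, 21.1, 27.6] [[0.48069850348156046, -0.13686297633749572, 0.12216310974014233], [0.5010961947948, -0.11866514171678233, 0.14220753028
[... 569 characters left out ...]
lip 0.82 [357.8, 223.2] [ 0.3943 -0.1049  0.1207]
side spare_nozzle 0.75 [313.2, 218.6] [ 0.499  -0.1106  0.1336]
side bin_floor 0.84 [338.3, 218.6] [ 0.4373 -0.1313  0.1208]
0.117 69 f [-0.3207 -0.2732] l [0.3985 0.441 ]
0.122 40 f [-0.3034 -0.2725] l [0.4052 0.4393]
0.127 217 f [-0.321  -0.2727] l [0.3987 0.4455]
0.132 909 f [-0.3177 -0.2742] l [0.4011 0.4438]
0.137 164 f [-0.3046 -0.2785] l [0.4047 0.4401]
0.142 174 f [-0.3036 -0.2796] l [0.4057 0.4391]
0.147 173 f [-0.3069 -0.281 ] l [0.4068 0.438 ]
0.152 176 f [-0.3035 -0.2819] l [0.4084 0.4363]
0.157 180 f [-0.3059 -0.2833] l [0.4093 0.4352]
0.162 325 f [-0.3075 -0.2848] l [0.4109 0.4336]
0.167 423 f [-0.3047 -0.2878] l [0.4139 0.4312]
```

View pics/d_wrist.png

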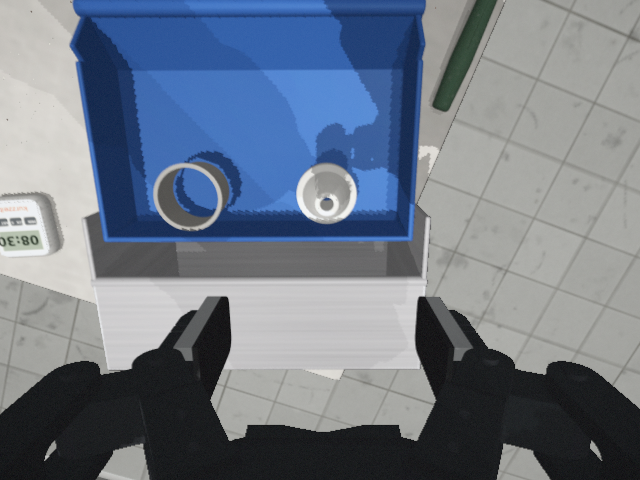

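The bin is fully open, with the nozzle upright at (327,195) and the cutter at (190,195). I'll check the actual pad-tip depth before descending.

```bash
python3 - <<'E'
from h import *
np.set_printoptions(precision=4,suppress=True)
s=manip.sense();im,d=manip.get_image("wrist");P=cloud("wrist",d)
Rt=R.from_euler("xyz",s["eef_rot"],degrees=True).as_matrix()
print(s["eef_pos"],s["gripper_width"])
for b in [(190,290,240,400),(405,290,475,400)]:
    q=P[b[1]:b[3],b[0]:b[2]].reshape(-1,3);t=(q-s["eef_pos"])@Rt
    t=t[(abs(t[:,2])<.06)&(abs(t[:,1])<.08)]
    print(len(t),np.percentile(t,[1,50,99],axis=0))
E
```

```text
[ 0.4999 -0.1392  0.3069] 0.06800957208723493
3165 [[-0.0093 -0.0438 -0.0526]
 [ 0.007  -0.0343 -0.0361]
 [ 0.0127 -0.0339 -0.0152]]
4014 [[-0.0091  0.0334 -0.0586]
 [ 0.0083  0.0341 -0.0381]
 [ 0.0133  0.0466 -0.0153]]
```

Emit:
{"fn": "send_rows", "kwargs": {
  "steps": [
    [0,0,0,1.3,0.2,1,6.5],
    [0,0,0,0,0,2,6.5],
    [0,0,0,0,0,3,6.5],
    [0,0,0,0,0,2,6.5],
    [0,0,0,0,0,1,6.5]
  ]
}}

```text
time_s: 13.4
eef_pos: [0.4964, -0.1261, 0.2147]
eef_rot: [-179.9, -0.0, 110.3]
contact_force: [0.1, -0.3, -0.6]
gripper_width: 0.0648
gripper_force: 0.0
```

```bash
python3 - <<'E'
from h import *
np.set_printoptions(precision=4,suppress=True)
im,d=manip.get_image("wrist");s=manip.sense();P=cloud("wrist",d)
Rt=R.from_euler("xyz",s["eef_rot"],degrees=True).as_matrix()
print(s["eef_pos"],s["gripper_width"])
t=(P-s["eef_pos"])@Rt
for v in range(270,400,8): print(v,t[v,220],d[v,220],t[v,430],t[v,240])
r=manip.regions_of("spare_nozzle","wrist")
if r:
    q=P[r[0]["mask"]&(d>0)];q=q[(q[:,2]>.125)&(q[:,2]<.136)]
    e=(q-s["eef_pos"])@Rt;print("collar rel",r[0]["p"],np.percentile(e,[2,50,98],axis=0))
cv2.imwrite("pics/e.png",im)
E
```

```text
[ 0.4962 -0.1261  0.2143] 0.06528574700950542
270 [-0.0214 -0.0661  0.0979] 0.26326013 [-0.0103  0.0607  0.0683] [-0.0211 -0.0531  0.097 ]
278 [-0.0269 -0.0664  0.0977] 0.26458985 [-0.0143  0.0605  0.0662] [-0.0264 -0.0533  0.0966]
286 [-0.0301 -0.0653  0.092 ] 0.25999117 [-0.0186  0.0604  0.0648] [-0.0304 -0.0528  0.0928]
294 [-0.0303 -0.0624  0.0801] 0.24861774 [-0.0229  0.0604  0.0636] [-0.0299 -0.0501  0.0792]
302 [ 0.0121 -0.0349 -0.0224] 0.13839354 [ 0.0121  0.0362 -0.0223] [-0.0302 -0.048   0.0686]
310 [ 0.0122 -0.0333 -0.0288] 0.1321771 [ 0.0122  0.0345 -0.0288] [-0.0302 -0.046   0.058 ]
318 [ 0.0108 -0.0328 -0.0316] 0.12997366 [ 0.0127  0.0329 -0.0352] [-0.0301 -0.0441  0.0484]
326 [ 0.008  -0.0329 -0.0317] 0.13064112 [ 0.0116  0.0321 -0.0384] [-0.1204 -0.08    0.2082]
334 [ 0.0056 -0.0329 -0.0325] 0.13051455 [ 0.0091  0.0322 -0.0387] [-0.1289 -0.0804  0.2079]
342 [ 0.0038 -0.0326 -0.0342] 0.12935703 [ 0.0067  0.0323 -0.0391] [-0.1353 -0.08    0.204 ]
350 [ 0.0011 -0.0327 -0.0345] 0.12983385 [ 0.0044  0.0323 -0.0399] [-0.1358 -0.0774  0.1904]
358 [-0.0014 -0.0328 -0.0351] 0.12991479 [ 0.0019  0.0323 -0.0404] [-0.1356 -0.0747  0.1766]
366 [-0.0037 -0.0327 -0.0361] 0.12959117 [ 0.0002  0.0321 -0.0419] [-0.1355 -0.0723  0.1639]
374 [-0.0065 -0.0328 -0.0362] 0.13029365 [-0.0024  0.0322 -0.0422] [-0.0611 -0.0449  0.0435]
382 [-0.009  -0.0329 -0.0368] 0.13039924 [-0.0053  0.0324 -0.042 ] [-0.0644 -0.0446  0.0411]
390 [-0.0709 -0.0563  0.0432] 0.22423916 [-0.0073  0.0323 -0.0431] [-0.0702 -0.0451  0.0422]
398 [-0.0749 -0.0562  0.0417] 0.22393401 [-0.0095  0.0323 -0.0439] [-0.0751 -0.0453  0.0419]
collar rel 0.8 [[-0.023  -0.0215  0.0786]
 [ 0.007   0.001   0.0816]
 [ 0.018   0.0236  0.0878]]
```

View pics/e.png

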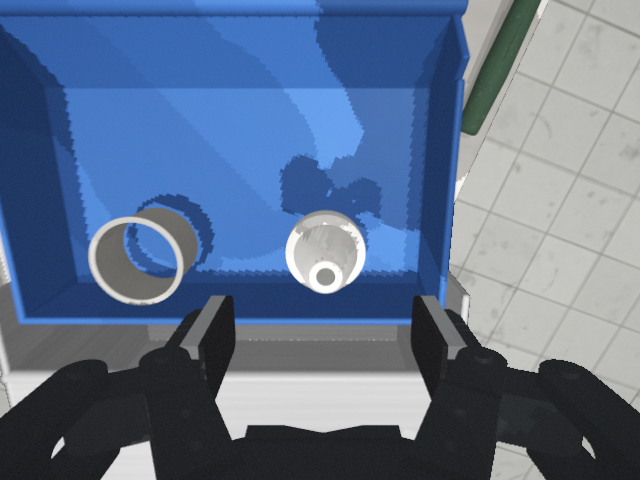

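The nozzle centre is 6 mm behind the tool axis. The depth shows the finger tips farther back than the text says, about -12 mm at this opening, which would explain the first slip. I'll descend to the safe height and check there.

Emit:
{"fn": "send_rows", "kwargs": {
  "steps": [
    [0,0,0,-0.6,0.1,1.5,6.5],
    [0,0,0,0,0,1.8,6.5],
    [0,0,0,0,0,2,6.5],
    [0,0,0,0,0,1.3,6.5],
    [0,0,0,0,0,0.7,6.5]
  ]
}}

```text
time_s: 13.92
eef_pos: [0.5004, -0.1317, 0.1435]
eef_rot: [-180.0, 0.0, 110.4]
contact_force: [-0.2, -0.1, 0.5]
gripper_width: 0.0648
gripper_force: 0.0
```

```bash
python3 - <<'E'
from h import *
np.set_printoptions(precision=4,suppress=True)
im,d=manip.get_image("wrist");s=manip.sense();P=cloud("wrist",d)
Rt=R.from_euler("xyz",s["eef_rot"],degrees=True).as_matrix()
print(s["eef_pos"],s["gripper_width"],s["contact_force"],manip.camera_params("wrist")["K"][0])
t=(P-s["eef_pos"])@Rt
for u in (205,215,225,230,235,420,430): print(u,[(v,(t[v,u]*1000).round().astype(int).tolist()) for v in range(285,400,12)])
cv2.imwrite("pics/f.png",im)
E
```

```text
[ 0.5001 -0.1316  0.143 ] 0.06477210133970755 [-1.1779  0.9293 -1.3978] [409.362    0.     322.6678]
205 [(285, [-2, -55, 27]), (297, [-8, -55, 26]), (309, [12, -38, -28]), (321, [12, -36, -37]), (333, [12, -34, -44]), (345, [11, -33, -49]), (357, [9, -33, -50]), (369, [5, -33, -50]), (381, [18, -25, -75]), (393, [18, -24, -79])]
215 [(285, [-2, -50, 26]), (297, [12, -37, -19]), (309, [12, -35, -28]), (321, [12, -33, -35]), (333, [9, -33, -39]), (345, [5, -33, -38]), (357, [2, -33, -40]), (369, [-1, -33, -41]), (381, [-5, -33, -42]), (393, [-8, -33, -43])]
225 [(285, [-2, -46, 27]), (297, [12, -34, -18]), (309, [11, -33, -25]), (321, [7, -33, -26]), (333, [3, -33, -26]), (345, [-1, -33, -27]), (357, [-5, -33, -29]), (369, [-8, -32, -32]), (381, [-23, -37, -16]), (393, [-23, -35, -23])]
230 [(285, [-2, -43, 27]), (297, [11, -33, -16]), (309, [7, -33, -18]), (321, [4, -33, -20]), (333, [-1, -33, -19]), (345, [-5, -33, -21]), (357, [-8, -33, -23]), (369, [-23, -37, -9]), (381, [-23, -35, -16]), (393, [-23, -34, -23])]
235 [(285, [-2, -41, 26]), (297, [-8, -41, 27]), (309, [-14, -41, 26]), (321, [-20, -42, 26]), (333, [-24, -41, 21]), (345, [-24, -39, 11]), (357, [-24, -37, 1]), (369, [-24, -35, -8]), (381, [-24, -33, -16]), (393, [-24, -32, -23])]
420 [(285, [-2, 45, 26]), (297, [12, 34, -18]), (309, [10, 32, -24]), (321, [7, 32, -26]), (333, [3, 32, -26]), (345, [-1, 32, -28]), (357, [-6, 33, -27]), (369, [-9, 33, -29]), (381, [-23, 36, -16]), (393, [-24, 35, -22])]
430 [(285, [-1, 49, 25]), (297, [12, 37, -19]), (309, [13, 34, -29]), (321, [12, 33, -36]), (333, [9, 32, -38]), (345, [6, 32, -39]), (357, [3, 32, -41]), (369, [-1, 32, -41]), (381, [-4, 32, -43]), (393, [-8, 32, -43])]
```

View pics/f.png

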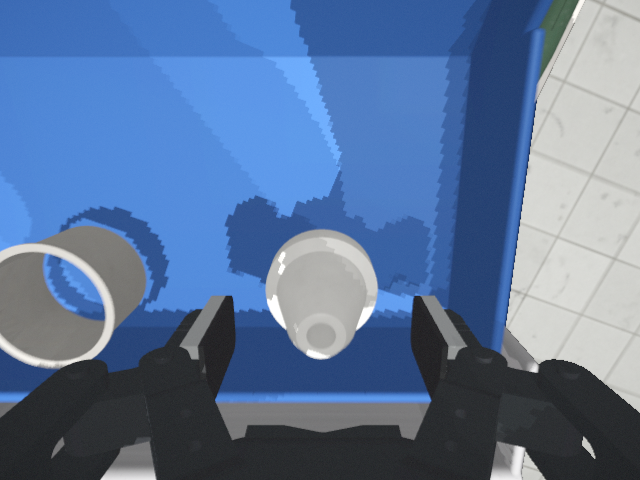

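The tips sit at tool z≈-16 mm (world 0.159), level with the nozzle's tip, so I need to go about 30 mm lower. First I'll check palm clearance.

```bash
python3 - <<'E'
from h import *
np.set_printoptions(precision=4,suppress=True)
im,d=manip.get_image("wrist");s=manip.sense();P=cloud("wrist",d)
Rt=R.from_euler("xyz",s["eef_rot"],degrees=True).as_matrix()
t=(P-s["eef_pos"])@Rt
for v in (440,455,470):print((t[v,[260,320,380]]*1000).round())
b=t[300:480,60:600].reshape(-1,3);b=b[(b[:,2]<0)&(b[:,0]>-.03)&(b[:,0]<.04)]
for z in range(-90,0,10):
    k=b[(b[:,2]*1000>z)&(b[:,2]*1000<=z+10)]
    if len(k): print(z,(k.min(0)*1000).round(),(k.max(0)*1000).round())
E
```

```text
[[ 11. -12. -84.]
 [ 11.  -1. -84.]
 [ 12.  11. -84.]]
[[ 12. -12. -88.]
 [ 12.  -1. -89.]
 [ 13.  10. -89.]]
[[ 12. -11. -92.]
 [ 12.  -1. -92.]
 [ 12.  10. -91.]]
-90 [ -1. -54. -90.] [ 20.  56. -80.]
-80 [-11. -63. -80.] [ 20.  64. -70.]
-70 [-12. -65. -70.] [ 16.  65. -60.]
-60 [  0. -63. -60.] [ 16.  63. -50.]
-50 [-10. -46. -50.] [ 13.  46. -40.]
-40 [-11. -47. -40.] [ 13.  72. -30.]
-30 [-28. -47. -30.] [ 15.  74. -20.]
-20 [ -25. -102.  -20.] [ 12.  74. -10.]
-10 [ -25. -108.  -10.] [ 7. 73. -0.]
```

Emit:
{"fn": "send_rows", "kwargs": {
  "steps": [
    [0,0,0,0,0,0,5.6],
    [0,0,0,0,0,0.5,5.6],
    [0,0,0,0,0,0.5,5.6],
    [0,0,0,0,0,0.5,5.6],
    [0,0,0,0,0,0.5,5.6]
  ]
}}

```text
time_s: 14.43
eef_pos: [0.5003, -0.1316, 0.1235]
eef_rot: [180.0, 0.0, 110.4]
contact_force: [0.1, 0.3, -0.1]
gripper_width: 0.0558
gripper_force: 0.0
```

Emit:
{"fn": "send_rows", "kwargs": {
  "steps": [
    [0,0,0,0,0,0.4,5.6],
    [0,0,0,0,0,0.4,5.6],
    [0,0,0,0,0,0.2,5.6],
    [0,0,0,0,0,0,5.6],
    [0,0,0,0,0,0,5.6]
  ]
}}

```text
time_s: 14.85
eef_pos: [0.5003, -0.1318, 0.1139]
eef_rot: [-180.0, 0.0, 110.3]
contact_force: [-0.8, 0.1, 0.8]
gripper_width: 0.0562
gripper_force: 0.0
```

```bash
python3 - <<'E'
from h import *
np.set_printoptions(precision=4,suppress=True)
im,d=manip.get_image("wrist");s=manip.sense();P=cloud("wrist",d)
Rt=R.from_euler("xyz",s["eef_rot"],degrees=True).as_matrix()
print(s["eef_pos"],s["gripper_width"],s["contact_force"])
t=(P-s["eef_pos"])@Rt*1000
b=t[280:400,150:500].reshape(-1,3);b=b[(abs(b[:,0]-11.5)<2)&(abs(b[:,1])<46)&(abs(b[:,1])>25)]
print(b[:,2].max(), np.sort(b[:,2])[-15:])
cv2.imwrite("pics/g.png",im)
E
```

```text
[ 0.5003 -0.1318  0.114 ] 0.05608527858539959 [-0.0674  0.4154 -0.0071]
-2.3443121821155795 [-2.6637 -2.6524 -2.6356 -2.6016 -2.6003 -2.5941 -2.5689 -2.5679 -2.5533
 -2.456  -2.4545 -2.4489 -2.4262 -2.3626 -2.3443]
```

View pics/g.png

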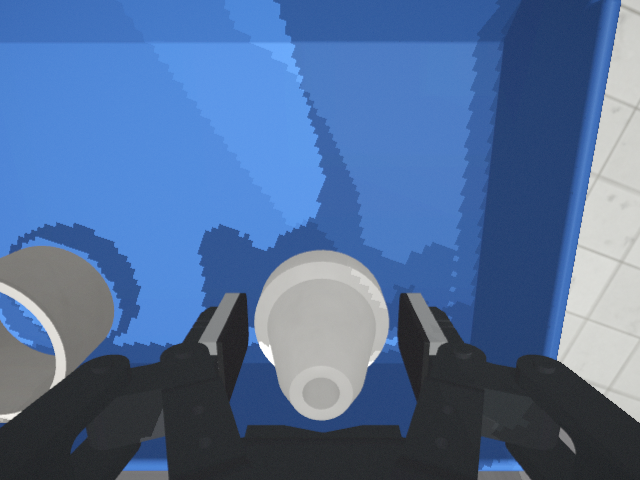

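Pads straddle the collar evenly: inner faces at columns 247 and 399, nozzle at 322. Closing now.

Emit:
{"fn": "send_rows", "kwargs": {
  "steps": [
    [0,0,0,0,0,0,4.0],
    [0,0,0,0,0,0,4.0],
    [0,0,0,0,0,0,4.0],
    [0,0,0,0,0,0,4.0],
    [0,0,0,0,0,0,4.0]
  ],
  "grip_force": 25
}}

```text
time_s: 15.32
eef_pos: [0.5005, -0.1318, 0.1143]
eef_rot: [180.0, 0.0, 110.3]
contact_force: [-2.8, 0.6, 6.1]
gripper_width: 0.0454
gripper_force: 24.8
```

Emit:
{"fn": "send_rows", "kwargs": {
  "steps": [
    [0,0,0,0,0,-0.3,4.0],
    [0,0,0,0,0,-0.5,4.0],
    [0,0,0,0,0,-1,4.0],
    [0,0,0,0,0,-1,4.0],
    [0,0,0,0,0,-1,4.0]
  ]
}}

```text
time_s: 15.73
eef_pos: [0.5004, -0.1318, 0.1532]
eef_rot: [180.0, 0.0, 110.3]
contact_force: [0.2, 0.2, -0.9]
gripper_width: 0.0458
gripper_force: 25.7
```

Emit:
{"fn": "send_rows", "kwargs": {
  "steps": [
    [0,0,0,0,0,-1.5,4.0],
    [0,0,0,0,0,-2,4.0],
    [0,0,0,0,0,-2,4.0],
    [0,0,0,0,0,-2,4.0],
    [0,0,0,0,0,-1,4.0]
  ]
}}

```text
time_s: 16.15
eef_pos: [0.5008, -0.1321, 0.2396]
eef_rot: [179.9, 0.1, 110.3]
contact_force: [0.3, 1.1, -0.0]
gripper_width: 0.0455
gripper_force: 25.7
```

Emit:
{"fn": "send_rows", "kwargs": {
  "steps": [
    [0,0,0,1,0.2,0,4.0],
    [0,0,0,2,0.2,0,4.0],
    [0,0,0,2.5,0.2,0,4.0],
    [0,0,0,2.5,0.2,0,4.0],
    [0,0,0,2.5,0.2,0,4.0]
  ]
}}

```text
time_s: 16.57
eef_pos: [0.4726, -0.0288, 0.2369]
eef_rot: [-180.0, 0.0, 110.3]
contact_force: [0.7, -0.2, 0.3]
gripper_width: 0.0457
gripper_force: 25.7
```

Emit:
{"fn": "send_rows", "kwargs": {
  "steps": [
    [0,0,0,2.5,0.2,0,4.0],
    [0,0,0,2.5,0.2,0,4.0],
    [0,0,0,2.5,0.2,0,4.0],
    [0,0,0,2.5,0.1,0,4.0],
    [0,0,0,2,0,0,4.0]
  ]
}}

```text
time_s: 16.98
eef_pos: [0.4373, 0.0869, 0.2369]
eef_rot: [-180.0, -0.0, 110.4]
contact_force: [1.2, -0.4, -0.6]
gripper_width: 0.0454
gripper_force: 25.7
```

Emit:
{"fn": "send_rows", "kwargs": {
  "steps": [
    [0,0,0,1.5,0,0,4.0],
    [0,0,0,1.0,0,0,4.0],
    [0,0,0,0.3,0,0,4.0],
    [0,0,0,0,0,0,4.0],
    [0,0,0,0,0,0,4.0]
  ]
}}

```text
time_s: 17.4
eef_pos: [0.4284, 0.111, 0.2369]
eef_rot: [-180.0, 0.0, 110.3]
contact_force: [0.7, -0.3, -0.5]
gripper_width: 0.0458
gripper_force: 25.7
```

```bash
python3 - <<'E'
from h import *
np.set_printoptions(precision=4,suppress=True)
s=manip.sense();print(s["eef_pos"],s["gripper_width"],s["contact_force"])
for c in ("side","top"):
    im,d=manip.get_image(c);P=cloud(c,d);cv2.imwrite(f"pics/h_{c}.png",im)
    for r in manip.regions_of("spare_nozzle",c)[:1]:
        q=P[r["mask"]&(d>0)];print(c,r["p"],r["box"],np.percentile(q,[2,50,98],axis=0))
    for r in manip.place_of("tray_free",c)[:1]:
        u,v=map(int,r["at"]);print(r["p"],P[v,u])
im=cv2.imread("pics/h_side.png");cv2.imwrite("pics/h.png",cv2.resize(im[120:400,220:500],(600,600)))
E
```

```text
[0.4284 0.111  0.2369] 0.045751714529877405 [ 0.682  -0.3163 -0.5435]
side 0.93 [346.3, 196.0, 23.4, 34.2] [[0.4083 0.1057 0.2441]
 [0.4294 0.1244 0.2668]
 [0.4454 0.1348 0.2952]]
0.66 [0.4267 0.1092 0.0036]
top 0.66 [169.2, 277.5, 41.6, 29.7] [[0.3688 0.3172 0.0127]
 [0.3919 0.3314 0.1329]
 [0.4194 0.3637 0.1875]]
```

View pics/h.png

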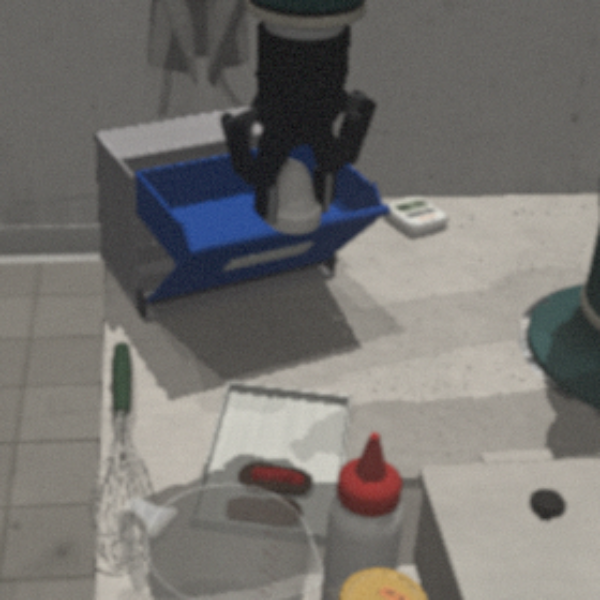

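The nozzle is held upright, with its bottom about 6 mm above TCP height. I'll lower it.

Emit:
{"fn": "send_rows", "kwargs": {
  "steps": [
    [0,0,0,0,0,2,4.0],
    [0,0,0,0,0,3,4.0],
    [0,0,0,0,0,3,4.0],
    [0,0,0,0,0,3,4.0],
    [0,0,0,0,0,3,4.0]
  ]
}}

```text
time_s: 18.12
eef_pos: [0.4282, 0.1109, 0.0952]
eef_rot: [-180.0, 0.1, 110.3]
contact_force: [0.9, 1.0, 0.7]
gripper_width: 0.0454
gripper_force: 25.7
```

Emit:
{"fn": "send_rows", "kwargs": {
  "steps": [
    [0,0,0,0,0,3,4.0],
    [0,0,0,0,0,2.5,4.0],
    [0,0,0,0,0,1.7,4.0],
    [0,0,0,0,0,1,4.0],
    [0,0,0,0,0,0,4.0]
  ]
}}

```text
time_s: 18.53
eef_pos: [0.4275, 0.1105, 0.0131]
eef_rot: [-179.8, 0.1, 110.3]
contact_force: [-0.8, 0.4, -0.9]
gripper_width: 0.0457
gripper_force: 25.8
```

Emit:
{"fn": "send_rows", "kwargs": {
  "steps": [
    [0,0,0,0,0,0.4,4.0],
    [0,0,0,0,0,0.3,4.0],
    [0,0,0,0,0,0.2,4.0],
    [0,0,0,0,0,0.1,4.0],
    [0,0,0,0,0,0,4.0]
  ]
}}

```text
time_s: 18.95
eef_pos: [0.4283, 0.1116, 0.005]
eef_rot: [180.0, 0.0, 110.4]
contact_force: [-0.7, -0.8, 0.8]
gripper_width: 0.0456
gripper_force: 25.8
```

Emit:
{"fn": "send_rows", "kwargs": {
  "steps": [
    [0,0,0,0,0,0.15,4.0],
    [0,0,0,0,0,0.15,4.0],
    [0,0,0,0,0,0.15,4.0],
    [0,0,0,0,0,0,4.0],
    [0,0,0,0,0,0,4.0]
  ]
}}

```text
time_s: 19.37
eef_pos: [0.4282, 0.1113, 0.0003]
eef_rot: [-180.0, 0.0, 110.3]
contact_force: [0.9, 1.0, 0.5]
gripper_width: 0.0454
gripper_force: 25.8
```

Emit:
{"fn": "send_rows", "kwargs": {
  "steps": [
    [0,0,0,0,0,0.1,4.0],
    [0,0,0,0,0,0.1,4.0],
    [0,0,0,0,0,0,4.0],
    [0,0,0,0,0,0,4.0],
    [0,0,0,0,0,0,4.0]
  ]
}}

```text
time_s: 19.78
eef_pos: [0.4282, 0.1114, -0.0017]
eef_rot: [-180.0, 0.0, 110.3]
contact_force: [-0.1, 0.7, -1.1]
gripper_width: 0.0454
gripper_force: 25.8
```

Emit:
{"fn": "send_rows", "kwargs": {
  "steps": [
    [0,0,0,0,0,0.1,4.0],
    [0,0,0,0,0,0,4.0],
    [0,0,0,0,0,0.1,4.0],
    [0,0,0,0,0,0,4.0],
    [0,0,0,0,0,0,4.0]
  ]
}}

```text
time_s: 20.2
eef_pos: [0.4284, 0.1113, -0.003]
eef_rot: [180.0, -0.0, 110.3]
contact_force: [-8.4, -1.4, 31.1]
gripper_width: 0.0455
gripper_force: 30.6
```

It has touched down. I'll ease off slightly and open.

Emit:
{"fn": "send_rows", "kwargs": {
  "steps": [
    [0,0,0,0,0,-0.1,4.0],
    [0,0,0,0,0,0,4.8],
    [0,0,0,0,0,0,5.4],
    [0,0,0,0,0,0,6.0],
    [0,0,0,0,0,0,6.0]
  ]
}}

```text
time_s: 20.62
eef_pos: [0.4282, 0.1114, -0.0028]
eef_rot: [-180.0, 0.0, 110.4]
contact_force: [0.6, -0.3, -0.0]
gripper_width: 0.0595
gripper_force: 0.0
```

Emit:
{"fn": "send_rows", "kwargs": {
  "steps": [
    [0,0,0,0,0,-0.5,6.0],
    [0,0,0,0,0,-1.5,6.0],
    [0,0,0,0,0,-2.5,6.0],
    [0,0,0,0,0,-3.5,6.0],
    [0,0,0,0,0,-3.5,6.0]
  ]
}}

```text
time_s: 21.03
eef_pos: [0.4276, 0.1106, 0.1134]
eef_rot: [-179.9, 0.1, 110.3]
contact_force: [0.8, 1.8, 0.6]
gripper_width: 0.0602
gripper_force: 0.0
```

Emit:
{"fn": "send_rows", "kwargs": {
  "steps": [
    [0,0,0,0,0,-3.5,6.0],
    [0,0,0,0,0,-3.5,3.0],
    [0,0,0,0,0,-3,0],
    [0,0,0,0,0,0,0],
    [0,0,0,0,0,0,0]
  ]
}}

```text
time_s: 21.45
eef_pos: [0.4286, 0.1122, 0.2135]
eef_rot: [179.9, -0.1, 110.4]
contact_force: [-0.3, 0.6, -0.8]
gripper_width: 0.0115
gripper_force: 0.0
```

```bash
python3 - <<'E'
from h import *
np.set_printoptions(precision=4,suppress=True)
s=manip.sense();print(s["eef_pos"],s["gripper_width"],s["contact_force"])
for c in ("side","wrist"):
    im,d=manip.get_image(c);P=cloud(c,d);cv2.imwrite(f"pics/i_{c}.png",im)
    for r in manip.regions_of("spare_nozzle",c)[:1]:
        q=P[r["mask"]&(d>0)];print(c,r["p"],r["box"],np.percentile(q,[2,50,98],axis=0))
        for z in (.008,.03,.045):
            k=q[abs(q[:,2]-z)<.004]
            if len(k): print(z,len(k),k[:,:2].min(0),k[:,:2].max(0))
    for n in ("tray_free","bin_lip"):
      for r in manip.place_of(n,c)[:1]:
        u,v=map(int,r["at"]);print(n,r["p"],P[v,u])
im=cv2.imread("pics/i_side.png");cv2.imwrite("pics/i.png",cv2.resize(im[120:400,220:500],(600,600)))
E
```

```text
[0.4286 0.1122 0.2135] 0.01152977950620008 [-0.2963  0.5706 -0.7705]
side 0.63 [282.4, 191.1, 119.3, 72.2] [[ 0.3133 -0.1743  0.0221]
 [ 0.4735 -0.1041  0.1223]
 [ 0.5594  0.0059  0.1695]]
0.008 16 [ 0.3463 -0.2577] [ 0.5527 -0.1129]
0.03 95 [ 0.3404 -0.1706] [ 0.5579 -0.0909]
0.045 86 [ 0.3348 -0.2473] [ 0.561  -0.0796]
tray_free 0.75 [0.4382 0.1283 0.023 ]
bin_lip 0.92 [0.4236 0.1089 0.2369]
wrist 0.87 [295.9, 173.3, 56.0, 56.5] [[0.406  0.0924 0.0088]
 [0.4256 0.118  0.0279]
 [0.4486 0.1349 0.0543]]
0.008 56 [0.4043 0.1051] [0.4422 0.1363]
0.03 251 [0.4106 0.0968] [0.4446 0.1297]
0.045 337 [0.4141 0.0995] [0.4413 0.1258]
bin_lip 0.44 [0.4553 0.2275 0.0123]
```

View pics/i.png

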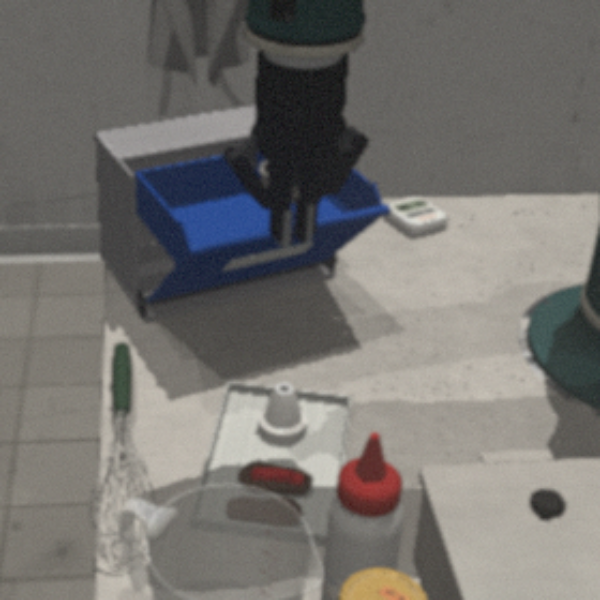

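The nozzle stands upright in the tray's empty half at (283,415). Now I'll push the bin shut.

Emit:
{"fn": "send_rows", "kwargs": {
  "steps": [
    [0,0,0,-1,-1.5,1,0],
    [0,0,0,-1.5,-1.5,1.6,0],
    [0,0,0,-1.5,-1.5,1.6,0],
    [0,0,0,-1.5,-1.5,2,0],
    [0,0,0,-1.5,-0.5,1.6,0]
  ]
}}

```text
time_s: 22.27
eef_pos: [0.3898, 0.0222, 0.1331]
eef_rot: [-179.9, -0.0, 110.3]
contact_force: [0.4, 0.4, 0.3]
gripper_width: -0.0006
gripper_force: 0.0
```

Emit:
{"fn": "send_rows", "kwargs": {
  "steps": [
    [0,0,0,-1.5,0,0,0],
    [0,0,0,-1.3,0,0,0],
    [0,0,0,-1,0,0,0],
    [0,0,0,-1,0,0,0],
    [0,0,0,-1,0,0,0]
  ]
}}

```text
time_s: 22.68
eef_pos: [0.4118, -0.0314, 0.1341]
eef_rot: [-179.9, -0.0, 110.3]
contact_force: [-1.2, 5.7, 3.7]
gripper_width: -0.0001
gripper_force: 2.2
```

Emit:
{"fn": "send_rows", "kwargs": {
  "steps": [
    [0,0,0,-1,0,0,0],
    [0,0,0,-1,0,0,0],
    [0,0,0,-1,0,0,0],
    [0,0,0,-1,0,0,0],
    [0,0,0,-1,0,0,0]
  ]
}}

```text
time_s: 23.1
eef_pos: [0.4292, -0.0787, 0.1341]
eef_rot: [-179.9, 0.0, 110.3]
contact_force: [-0.1, 0.6, 0.4]
gripper_width: 0.0001
gripper_force: 0.0
```

Emit:
{"fn": "send_rows", "kwargs": {
  "steps": [
    [0,0,0,-1,0,0,0],
    [0,0,0,-0.8,0,0,0],
    [0,0,0,-0.8,0,0,0],
    [0,0,0,-0.5,0,0,0],
    [0,0,0,0,0,0,0]
  ]
}}

```text
time_s: 23.52
eef_pos: [0.4401, -0.1081, 0.1344]
eef_rot: [-180.0, 0.1, 110.3]
contact_force: [-0.1, -0.3, 0.1]
gripper_width: 0.0002
gripper_force: 0.0
```

Emit:
{"fn": "send_rows", "kwargs": {
  "steps": [
    [0,0,0,-0.4,0,0,0],
    [0,0,0,-0.4,0,0,0],
    [0,0,0,-0.3,0,0,0],
    [0,0,0,-0.3,0,0,0],
    [0,0,0,0,0,0,0]
  ]
}}

```text
time_s: 23.93
eef_pos: [0.445, -0.1207, 0.1345]
eef_rot: [-180.0, 0.0, 110.3]
contact_force: [-0.6, -0.0, 0.3]
gripper_width: -0.0002
gripper_force: 0.0
```

Emit:
{"fn": "send_rows", "kwargs": {
  "steps": [
    [0,0,0,-0.2,0,0,0],
    [0,0,0,-0.2,0,0,0],
    [0,0,0,0,0,0,0],
    [0,0,0,0,0,0,0],
    [0,0,0,0,0,0,0]
  ]
}}

```text
time_s: 24.35
eef_pos: [0.4459, -0.1235, 0.1341]
eef_rot: [-180.0, -0.0, 110.4]
contact_force: [-1.8, 4.6, -3.6]
gripper_width: -0.0
gripper_force: 0.0
```

```bash
python3 look.py j side | grep -E "^[0-9]|lip|ring"; python3 - <<'E'
from h import *
im,d=manip.get_image("side");P=cloud("side",d)[d>0]
m=(P[:,2]>.194)&(P[:,2]<.215)&(P[:,0]>.3)&(P[:,0]<.6)&(P[:,1]<-.03)&(P[:,1]>-.22)
e=P[m];f=(e[:,:2]-[.449,-.141])@[-.348,.9376]
k=abs((e[:,:2]-[.449,-.141])@[.9376,.348])>.06
print(k.sum(),np.percentile(f[k],[5,50,95]),e[k][:,2].max())
E
```

```text
24.35 [ 0.4459 -0.1235  0.1341] [-179.9503   -0.0322  110.3718]
side ring_cutter_1 0.28 [277.9, 173.8, 100.3, 90.3] [[0.3450054331802401, -0.17942521665543898, 0.020724618603086997], [0.46562288018490794, -0.1339668889864496, 0.10982932438684662], [0.5634108025002549, -0.09980991840825493, 0.20259668763095606]]
side bin_lip 0.92 [280.7, 176.4, 94.6, 86.4] [[0.34609990662065976, -0.1785023634591181, 0.023120925576196986], [0.4677438883329106, -0.13359409173013803, 0.1097187382039877], [0.5633881966494849, -0.09981039572799673, 0.20219819440376688]]
side bin_lip 0.67 [333.7, 183.7] [ 0.4546 -0.1021  0.2272]
252 [-0.0205842   0.00224771  0.00566888] 0.20737554613349973
```

The bin is shut: the finger is on the panel and the lip is back at its starting line. I'll back off, raise and check.

Emit:
{"fn": "send_rows", "kwargs": {
  "steps": [
    [0,0,0,1,0,0,0],
    [0,0,0,2,0,0,0],
    [0,0,0,2,0,-2,0],
    [0,0,0,1,0,-3,0],
    [0,0,0,0,0,-3,0]
  ]
}}

```text
time_s: 25.22
eef_pos: [0.4247, -0.0672, 0.2138]
eef_rot: [-179.8, 0.1, 110.4]
contact_force: [-0.0, 1.0, 1.1]
gripper_width: -0.0001
gripper_force: 0.0
```

Emit:
{"fn": "send_rows", "kwargs": {
  "steps": [
    [0,0,0,0,0,-3,0],
    [0,0,0,0,0,-3,0],
    [0,0,0,0,0,-2,0],
    [0,0,0,0,0,0,0],
    [0,0,0,0,0,0,0]
  ]
}}

```text
time_s: 25.63
eef_pos: [0.4262, -0.0678, 0.2943]
eef_rot: [179.8, -0.1, 110.4]
contact_force: [-0.5, -0.4, -0.2]
gripper_width: -0.0001
gripper_force: 0.0
```

```bash
python3 - <<'E'
from h import *
print(manip.sense()["contact_force"])
for c in ("side","top"):
    im,d0=manip.get_image(c);P=cloud(c,d0)[d0>0]
    d=P[:,:2]-[.449,-.141];f=d@[-.348,.9376];l=d@[.9376,.348]
    m=(P[:,2]>.194)&(P[:,2]<.21)&(abs(f)<.1)&(abs(l)<.115)
    print(c,m.sum(),np.percentile(f[m],[5,50,95]),P[m][:,2].max())
    for n in ("spare_nozzle","ring_cutter_1"):
        for r in manip.regions_of(n,c)[:2]:
            q=cloud(c,d0)[r["mask"]&(d0>0)];print(n,r["p"],np.percentile(q,[2,50,98],axis=0).round(3).tolist())
E
```

```text
[-0.49146469 -0.41251301 -0.2378759 ]
side 493 [-0.00401092  0.00216086  0.00642922] 0.20774407964432196
spare_nozzle 0.71 [[0.408, 0.103, 0.006], [0.43, 0.123, 0.027], [0.45, 0.135, 0.057]]Traceback (most recent call last):
  File "<stdin>", line 7, in <module>
    return _quantile_unchecked(
        a, q, axis, out, overwrite_input, method, keepdims, weights)
    return _ureduce(a,
                    func=_quantile_ureduce_func,
    ...<5 lines>...
                    overwrite_input=overwrite_input,
                    method=method)
    r = func(a, **kwargs)
    result = _quantile(arr,
                       quantiles=q,
    ...<2 lines>...
                       out=out,
                       weights=wgt)
    slices_having_nans = np.isnan(arr[-1, ...])
                                  ~~~^^^^^^^^^
IndexError: index -1 is out of bounds for axis 0 with size 0
```

The bin is shut, the nozzle stands in the tray and the arm is clear, so I'll hand it in.

```bash
python3 -c "
from rig import manip
print(manip.finish_job())"
```

```text
the job is handed in; nothing more can be done
None
```

I handed the job in at about 26 s: the white nozzle stands upright in the tray's empty half, the bin is shut with the cutter left inside, and the arm is clear; the first tip fell shut and I repeated it, and no verdict came back.

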